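# Wedge the rocking stool

## Robot

A 6-joint arm with a two-finger parallel gripper is mounted at the origin on the work surface. World frame = base frame: x ahead of the robot, y to its left, z up, the work surface at z = 0. Lengths are in m, angles in rad, forces in N, time in s.
With the tool pointing down it reaches from about 0.275 to 0.725 m from the base axis. Payload 15.9 kg.
Tool frame: the origin (TCP) lies between the finger pads; the fingertips stand 8 mm ahead of it and the grasp point (between the pads) lies 11 mm behind it; z points along the fingers, y is the direction in which the jaws open and shut (so a half turn about z gives the same grasp; the last joint's range is limited). The gripper opens to 85 mm and grips with 20 to 120 N. Pads are 22 mm wide; open, the fingers measure 114 mm over their backs; the gripper's body (76 mm by 85 mm) begins 54 mm behind the grasp point. The pads swing forward as they close: fully open they stand 13 mm farther back than shut.
Start: joints at [1.192, 0.213, -0.034, 1.323, 0, 1.571], TCP at [0.185, 0.465, 0.239] pointing down, gripper open.
Joint ranges: [-2.98, 2.98], [-0.74, 1.72], [-1.14, 1.35], [-2.1, 2.04], [-1.57, 1.44], [-3.14, 3.14]. Speed limits (rad/s): [1.89, 1.89, 2.39, 2.57, 3.14, 3.14].

## Interface

Orientations are given as [roll, pitch, yaw] about the fixed x, y, z axes, in that order (R = Rz(yaw) Ry(pitch) Rx(roll)).
In Python, from bench import * gives the robot as it stands. The module is installed in compiled form; this text tells all that it offers. Calls block until the motion is done:
- goto(position, orientation): joint-space move of the TCP to a pose.
- servo_line(position, max_speed=0.15, orientation=None): straight line of the TCP; orientation=None keeps the orientation; max_speed is the mean speed in m/s.
- set_joints(angles): joint-space move.
- set_gripper(opening): finger opening in m; the grip force is fixed at half the most; returns when the fingers have stopped.
- hold(seconds).
- solve_ik(position, orientation): joint angles nearest the present ones, or None.
- sense(): the state.
- camera(name): name is "side" or "top" or "wrist"; returns a dict with "image" (420x560x3 uint8, red, green, blue), "K" (3x3 intrinsics, pixels), "cam_to_world" (4x4, takes a point from camera to world coordinates). Camera axes: x right, y down, z forward; pixel columns grow to the right and rows downward; lengths in m; the calibration is good to about 2 mm. A picture is of the moment at which its call begins. There is no depth.
A pose or a line that the arm cannot do raises Unreachable and nothing moves.
- job_done(): hands the job in, once; it reports no verdict.
Trained networks look in a picture, given as the dict that the camera call returned (one of the last four; its "shot" number tells which), for a name from the list of things; names that differ only in an ending like _2 or _b are one class to them, and where a whole thing is asked for, a point or a joint stands for the part that bears it (a point fixed in the world has none). Each returns a list of dicts, best first, with "score" (0 to 1); they miss things now and then, are a little off and sometimes report something else, mostly with a low value. They report only what shows in the picture. A call takes as long as a camera call.
- recognise(picture, thing): "centre" ([x, y, z] in m, in world coordinates, good to about 4 mm: the middle of the surface that is visible of it).
- landmark_of(picture, thing): "centre" ([x, y, z] in m, in world coordinates, good to about 4 mm: a listed point, or the origin of a listed thing).
The state is a dict: "time": time; "qpos": joint angles; "qd": joint speeds; "joint_efforts": joint torques, N m; "tool_pos": TCP position; "eef_rot": TCP orientation; "contact_force": force on the tool from outside, world axes, zero at the start; "ft_torque": the same for the moment, N m; "opening": finger opening in m.
Only numpy, scipy, OpenCV 4.12 (cv2) and the standard library are available. Lean on these libraries where they do the work, as an engineer would, in place of code of your own. Each camera call takes 0.05 s, during which the arm holds its last target. There are 200 camera calls.

## Task

The low round stool with the flask on it rocks: one of its feet has a worn tip and stands over a paving slab that has sunk, so it hangs clear. Take the wooden wedge that lies on the sunken slab, lay it flat on that slab with its thin end under the hanging foot and pointing to the middle of the stool, and tap it in until it is tight under the foot. Stop there and let go: do not jack the stool up off its other feet or shove it along, and leave everything else where it is.

Things in the scene. Friction and masses are not known exactly. Their poses are not given: they have to be found in the camera images.
- stool: Low round cream plastic stool, loose, 240 mm high, seat 290 across; 2.8 to 3.4 kg with its load. Origin on its axis at foot level, z up. Four splayed legs with black rubber tips 26 mm thick, foot centres 150 mm from the axis along its +x, -x, +y, -y (100 mm up, 15 mm nearer). Three feet stand on level paving; the -y foot, its tip worn, hangs over the sunken slab.
- hanging_foot (a point): Centre of the hanging foot at the level of the other feet's undersides, 150 mm from the stool's axis along its -y; axes as the stool's. The worn rubber tip (a half ball of 13 mm radius) ends somewhere 0.5 to 8 mm above this point, differently each time and not measured; the slab lies 3 to 4 mm below this point.
- wedge: Loose hardwood wedge, 130 long, 34 wide, 22 thick at the butt, 2 at the thin end, 60 g, flat on the sunken 300 mm square slab. Origin in the middle of its flat underside; x to the thin end, y across. It stays by friction where it is left. Pushing it takes almost nothing while slack, climbs within some 5 mm to about 8 N when properly tight; from about 12 N on it jacks up the stool.
- wedge_tip (a point): Middle of the wedge's thin end, at its underside, 65 mm from its origin; axes as the wedge's.
- wedge_butt (a point): Middle of the wedge's thick end face, 11 mm above its underside; axes as the wedge's. The end face is flat, 34 wide and 22 mm high, and is the face to tap.
- flask: Turquoise vacuum flask with press-button lid, 90 across, 272 mm high, on the stool on the side away from the hanging foot. Origin in its underside, z up. Leave alone.
- sugar: Clear sugar dispenser with metal pouring cap, 66 across, 160 mm high, on the stool. Origin in its underside, z up. Leave alone.
- mug: White ceramic mug, 78 across, 92 mm high, on a wooden coaster on the stool. Origin in its underside, z up. Leave alone.
- batten: Flat strip of the same wood, 150 x 30 x 12 mm and not tapered, lying on the terrace floor (z = 0) along the paving's right-hand edge. Origin in its underside, y along it. Leave alone.
- brush: Hand brush, 220 mm long, 42 wide, 20 high, lying on the paving on the left, beyond the stool. Origin under its middle, x along it. Leave alone.
- saucer: Stainless steel saucer, 112 across, 14 mm high, on the stool above the hanging foot. Origin in its underside. Leave alone.
- coaster: Round wooden coaster, 92 across, 9 mm thick, on the stool under the mug. Origin in its underside. Leave alone.
- tin: Biscuit tin 164 x 114 x 64 mm, on the paving on the left behind the stool. Origin in its underside, x along it. Leave alone.

How it is judged:
On the way:
1. the wedge lies flat with its thin end under the hanging foot, still slack (y of wedge_tip in the frame of hanging_foot above -0.003 m and x of wedge_tip in the frame of hanging_foot between -0.02 and 0.02 m and angle between wedge's own z axis and vertical below 0.1 rad and contact force between wedge and stool below 2 N), for 0.1 s.
At the end, for the whole second after the job is handed in: The wedge lies flat on the slab (3 degrees), thin end in under the foot, in line with the stool's axis (17 degrees), foot within 14 mm of its middle line; it bears the foot with over 3 N; the stool is level within 0.0035 rad and unshoved; all released and at rest (contact force between wedge and stool above 3 N and angle between stool's own z axis and vertical below 0.0035 rad and angle between wedge's own z axis and vertical below 0.05 rad and angle between the x axis of wedge and the y axis of stool, either way round below 0.3 rad and y of wedge_tip in the frame of hanging_foot above 0.008 m and y of hanging_foot in the frame of wedge between -0.014 and 0.014 m and linear speed of each of stool, wedge below 0.005 m/s); the robot touches nothing.
It fails at once if the stool is shoved more than 12 mm (distance of stool from where it was at the start of the episode above 0.012 m).
It fails at once if something on the stool is tipped or shifted more than 20 mm (angle between any of flask, sugar, mug, saucer, coaster's own z axis and vertical above 0.1 rad or distance of any of flask, sugar, mug, saucer, coaster from where it was at the start of the episode above 0.02 m).
It fails at once if the batten, the brush or the tin is knocked more than 20 mm away (distance of any of batten, brush, tin from where it was at the start of the episode above 0.02 m).
It also fails if it takes over 54 s, if anything falls off the work surface, if the arm or the gripper's body presses on something with over 40 N, if the wrist force passes 120 N, or if a joint passes its speed limit or range.

## Working session

There is one attempt and no reset: what is moved stays moved. The work goes in short steps, each a Python script; the robot and the scene stay as the last script left them, time stands still between calls to the robot, and variables do not carry over. Pictures are saved under pics/ and viewed, on a budget of 10 in all, crops included, one or two more only if the job needs it, and the job is handed in when it is done.

```bash
mkdir -p pics
cat > h.py <<'E'
from bench import *
import numpy as np, cv2
def save(p,n): cv2.imwrite('pics/'+n+'.png',p["image"][:,:,::-1])
def px(p,X):
    c=np.linalg.inv(p["cam_to_world"])@np.r_[X,1]; u=p["K"]@c[:3]; return (u[:2]/u[2]).round(1)
def ray(p,u,v,z):
    T=p["cam_to_world"]; d=T[:3,:3]@np.linalg.inv(p["K"])@[u,v,1]; o=T[:3,3]; return (o+d*(z-o[2])/d[2]).round(4)
E
python3 - <<'E'
from h import *
s=sense(); print(s["time"],s["tool_pos"],s["eef_rot"])
for c in ["top","side"]:
    p=camera(c); save(p,c+"0"); print(c,p["cam_to_world"][:3,3].round(3))
    for t in ["stool","hanging_foot","wedge","wedge_tip","wedge_butt","batten"]:
        for r in landmark_of(p,t)[:2]: print(t,np.round(r["centre"],4),round(r["score"],2),px(p,r["centre"]))
print(sense()["time"])
E
```

```text
0.0 [0.18477762 0.46425591 0.23881654] [-3.14048226e+00  1.49326857e-05  2.76284027e+00]
top [0.436 0.042 1.626]
hanging_foot [ 0.5502 -0.0473  0.0323] 0.8 [305.4 205.7]
wedge [ 0.4796 -0.1847  0.0354] 0.81 [350.3 227.7]
wedge [0.6621 0.0811 0.2868] 0.34 [260.9 156.9]
wedge_tip [ 0.5296 -0.2205  0.0304] 0.72 [361.3 211.5]
wedge_butt [ 0.4241 -0.1496  0.0454] 0.72 [339.8 245.9]
batten [ 0.434  -0.2939  0.0009] 0.87 [383.8 241.9]
side [ 1.31  -0.007  1.212]
hanging_foot [0.6629 0.0798 0.2853] 0.64 [300.2 223. ]
hanging_foot [ 0.5535 -0.0446  0.0326] 0.57 [250.7 243.6]
wedge [ 0.4779 -0.1889  0.0342] 0.69 [201.8 223.5]
wedge_tip [ 0.5311 -0.2222  0.0294] 0.69 [189.6 239.8]
wedge_butt [ 0.4264 -0.1517  0.0429] 0.71 [214.7 207.5]
wedge_butt [ 0.5535 -0.0465  0.0313] 0.56 [250.1 243.9]
0.7
```

```bash
python3 -c "
import cv2,numpy as np
a=cv2.imread('pics/top0.png')[80:330,130:430];b=cv2.imread('pics/side0.png')[80:330,130:430]
cv2.imwrite('pics/v1.png',np.hstack([cv2.resize(a,(400,333)),cv2.resize(b,(400,333))]))"
```

```text
(no output)
```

View pics/v1.png

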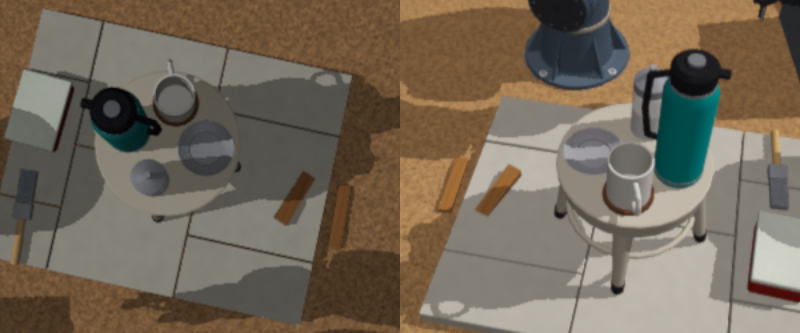

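Run:
```python
from h import *
pi=np.pi
a=np.arctan2(.464,.185)
goto([.32*np.cos(a),.32*np.sin(a),.36],[pi,0,2.76])
b=-.37
goto([.32*np.cos(b),.32*np.sin(b),.36],[pi,0,-.6])
goto([.40,-.15,.30],[pi,0,-.6])
p=camera("top"); save(p,"top1")
for n,(u,v) in {"foot_hang":(308,205),"foot2":(248,243)}.items(): print(n,ray(p,u,v,.04))
im=p["image"][80:330,130:430]
print("seat c guess",ray(p,256,187,.275))
for t in ["saucer","mug","sugar","flask","stool","hanging_foot"]:
    for r in landmark_of(p,t)[:2]: print(t,np.round(r["centre"],4),round(r["score"],2))
q=camera("side")
for n,(u,v) in {"front":(293,295),"left":(250,239),"right":(355,258)}.items(): print(n,ray(q,u,v,.04))
for t in ["stool","hanging_foot"]:
    for r in landmark_of(q,t)[:3]: print("side",t,np.round(r["centre"],4),round(r["score"],2))
w=camera("wrist"); save(w,"w1"); print(w["cam_to_world"].round(3))
for t in ["wedge","wedge_tip","wedge_butt","hanging_foot","stool"]:
    for r in landmark_of(w,t)[:2]: print("wrist",t,np.round(r["centre"],4),round(r["score"],2),px(w,r["centre"]))
cv2.imwrite("pics/v2.png",np.hstack([cv2.resize(w["image"],(480,360)),cv2.resize(p["image"][130:270,200:320],(309,360))])[:,:,::-1])
s=sense();print(s["time"],s["qpos"].round(2) if hasattr(s["qpos"],'round') else s["qpos"],s["contact_force"])
```

```text
foot_hang [ 0.5518 -0.055   0.04  ]
foot2 [0.4376 0.1319 0.04  ]
seat c guess [0.5845 0.0955 0.275 ]
saucer [0.5755 0.0226 0.2732] 0.74
mug [0.6649 0.0785 0.2821] 0.57
sugar [ 0.5302 -0.223   0.0305] 0.73
sugar [0.5103 0.1269 0.2764] 0.68
flask [0.6136 0.1755 0.2775] 0.62
hanging_foot [ 0.5541 -0.0473  0.0333] 0.71
front [0.725  0.0665 0.04  ]
left [ 0.5423 -0.0463  0.04  ]
right [0.6178 0.2477 0.04  ]
side stool [ 0.4238 -0.1504  0.0446] 0.62
side hanging_foot [ 0.5506 -0.0464  0.033 ] 0.71
[[-0.565 -0.796 -0.217  0.455]
 [-0.825  0.545  0.148 -0.188]
 [ 0.     0.263 -0.965  0.434]
 [ 0.     0.     0.     1.   ]]
wrist wedge [ 0.4771 -0.1828  0.0269] 0.74 [264.  100.5]
wrist wedge_tip [ 0.5362 -0.2206  0.0331] 0.6 [260.8  29.2]
wrist wedge_butt [ 0.4237 -0.1486  0.0414] 0.95 [265.9 159.7]
wrist hanging_foot [ 0.5503 -0.0446  0.0331] 0.61 [122.6 117.1]
wrist stool [0.5846 0.0986 0.0329] 0.56 [  7.3 164.9]
6.65 [-0.36  0.06 -0.06  1.45 -0.   -2.9 ] [-0.6292852  -0.87355591  0.06100019]
```

View pics/v2.png

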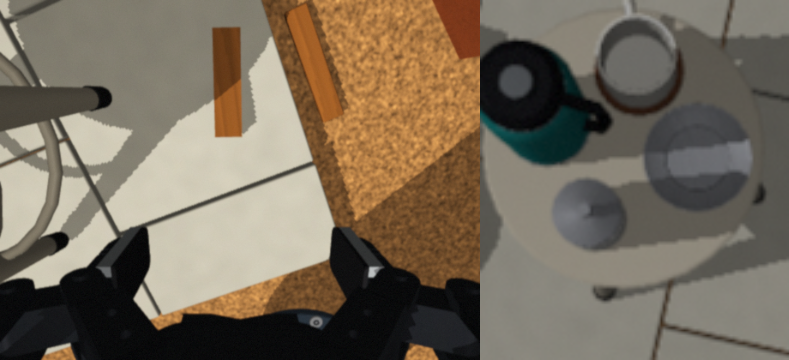

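```bash
cat >> h.py <<'E'
pi=np.pi
F=np.array([.5517,-.0460]); C=np.array([.583,.0995]); D=(C-F)/np.linalg.norm(C-F); YAW=np.arctan2(D[1],D[0])+pi-2*pi
E
python3 - <<'E'
from h import *
c=np.array([.4785,-.1855]); th=-.584; u=np.array([np.cos(th),np.sin(th)]); g=c-.035*u; o=[pi,0,th+pi]
goto([*g,.13],o)
w=camera("wrist"); 
for t in ["wedge","wedge_tip","wedge_butt"]:
    for r in landmark_of(w,t)[:1]: print("wrist",t,np.round(r["centre"],4),round(r["score"],2),px(w,r["centre"]))
servo_line([*g,.043],.1); s=sense(); print("down",s["contact_force"])
set_gripper(.0); s=sense(); print("grip",s["opening"],s["contact_force"],s["tool_pos"])
servo_line([*g,.10],.12); s=sense(); print(s["opening"],s["contact_force"],s["time"])
w=camera("wrist"); save(w,"w2")
for t in ["wedge","wedge_tip","wedge_butt"]:
    for r in landmark_of(w,t)[:1]: print("wrist",t,np.round(r["centre"],4),round(r["score"],2),px(w,r["centre"]))
E
```

```text
wrist wedge [ 0.4771 -0.183   0.0316] 0.82 [282.1 258.6]
wrist wedge_tip [ 0.5379 -0.2201  0.0346] 0.68 [285.4 347.8]
down [ 0.15167254  0.43121244 -0.18680654]
grip 0.032303983514860815 [-2.88649416  0.33847208  7.88716833] [ 0.4494709  -0.16629781  0.04346803]
0.032322969190948014 [-0.52517168  0.40316211 -0.42121142] 11.6917
wrist wedge [ 0.4731 -0.1844  0.0887] 0.7 [276.4 328. ]
wrist wedge_tip [ 0.4358 -0.2945  0.0005] 0.16 [123.9 293.2]
wrist wedge_butt [ 0.4277 -0.1533  0.0986] 0.81 [278.  221.5]
```

View pics/w2.png

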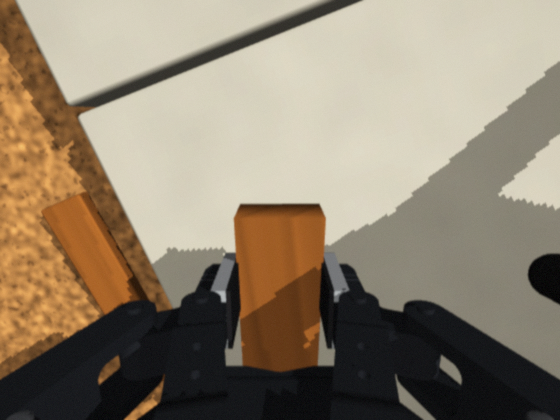

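Run:
```python
from h import *
w=camera("wrist"); th=-.584; u=np.array([np.cos(th),np.sin(th)]); s=sense(); t=np.array(s["tool_pos"])
b=ray(w,280,205,.110)[:2]-t[:2]; back=-b@u; print("butt behind tcp",back,"lat",b@[-u[1],u[0]])
L=.130-.030  # tip ahead of tcp, nominal
o=[pi,0,YAW]; P=lambda s_:F+D*(s_-L)   # s_: tip beyond foot
goto([*P(-.045),.10],o)
servo_line([*P(-.045),.060],.1)
servo_line([*P(-.045),.0445],.05); s=sense(); print("down",s["contact_force"],s["tool_pos"],s["time"])
w=camera("wrist"); save(w,"w3"); q=camera("side"); tp=camera("top")
for n,k in (("w",w),("s",q),("t",tp)):
  for t in ["wedge_tip","wedge_butt","hanging_foot","wedge"]:
    for r in landmark_of(k,t)[:1]: print(n,t,np.round(r["centre"],4),round(r["score"],2),px(k,r["centre"]))
x=q["image"][190:270,180:300]
print("exp tip",P(-.045)+L*D)
cv2.imwrite("pics/v3.png",np.hstack([cv2.resize(w["image"],(400,300)),cv2.resize(x,(400,300),interpolation=cv2.INTER_CUBIC)])[:,:,::-1])
```

```text
butt behind tcp 0.03474946907585327 lat -0.0003823877052427283
down [ 0.65468055 -0.02335127 -0.20314505] [ 0.52100871 -0.18768281  0.04414292] 14.6417
w wedge_butt [ 0.5159 -0.2198  0.0426] 0.87 [275.8 205.4]
w wedge [ 0.5276 -0.1528  0.0326] 0.71 [282.1 339. ]
s wedge_tip [ 0.5407 -0.0887  0.0321] 0.74 [235.5 240.5]
s wedge_butt [ 0.5135 -0.2168  0.0456] 0.65 [191.1 231.6]
s wedge [ 0.527  -0.1573  0.0349] 0.66 [211.8 236.8]
t wedge_tip [ 0.5402 -0.0898  0.034 ] 0.83 [319.2 208.7]
t hanging_foot [ 0.5536 -0.0481  0.0326] 0.96 [305.6 204.6]
t wedge [ 0.531  -0.1505  0.0349] 0.51 [338.9 211.3]
exp tip [ 0.54223609 -0.08999357]
```

View pics/v3.png

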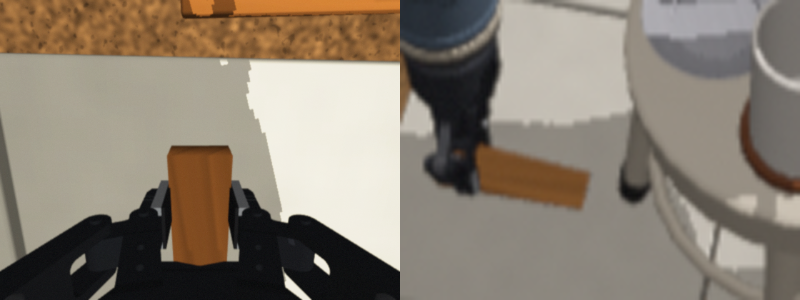

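```bash
cat >> h.py <<'E'
def f(n=5):
    a=[]
    for _ in range(n): a.append(np.array(sense()["contact_force"])); hold(.02)
    return np.mean(a,0)
E
python3 - <<'E'
from h import *
L=.100; P=lambda s_:F+D*(s_-L); cr=np.array([-D[1],D[0]])
servo_line([*P(-.045),.0438],.05); f0=f(); print("f0",f0.round(2))
for s_ in (-.02,-.008,-.003,.001,.004):
    servo_line([*P(s_),.0438],.04); q=f(3)-f0; print(s_,"along",round(q[:2]@D,2),"z",q[2].round(2))
    if q[:2]@D<-2: break
hold(.2); set_gripper(.07); hold(.1); print(f().round(2),sense()["time"])
servo_line([*P(s_),.10],.15)
B=lambda b:F+D*(s_-.130-b)     # tcp b behind butt
set_gripper(0); servo_line([*B(.03),.10],.15)
k=camera("side")
for n,k in (("w",camera("wrist")),("s",k),("t",camera("top"))):
  for t in ["wedge_tip","wedge_butt","hanging_foot"]:
    for r in landmark_of(k,t)[:1]: 
        c=np.array(r["centre"]);e=c[:2]-F; print(n,t,c.round(4),round(r["score"],2),"along",round(e@D,4),"lat",round(e@cr,4))
  save(k,"x4"+n)
print(sense()["time"],sense()["opening"])
a=cv2.imread("pics/x4s.png")[190:270,180:300]; b=cv2.imread("pics/x4w.png")
cv2.imwrite("pics/v4.png",np.hstack([cv2.resize(b,(400,300)),cv2.resize(a,(400,300),interpolation=cv2.INTER_CUBIC)]))
E
```

```text
f0 [ 0.08 -0.36 -0.42]
-0.02 along 0.06 z -0.57
-0.008 along -0.07 z -0.05
-0.003 along 0.27 z 0.23
0.001 along 0.46 z -0.18
0.004 along 0.05 z 0.08
[-0.02 -0.07 -0.05] 18.8083
w wedge_tip [ 0.4341 -0.2931  0.0013] 0.65 along -0.2663 lat 0.063
w wedge_butt [ 0.5368 -0.1037  0.0281] 0.48 along -0.0595 lat 0.0024
s wedge_tip [ 0.5558 -0.0395  0.0313] 0.92 along 0.0072 lat -0.0026
s wedge_butt [ 0.5241 -0.1691  0.0452] 0.98 along -0.1262 lat 0.0011
s hanging_foot [ 0.5536 -0.0487  0.0313] 0.67 along -0.0022 lat -0.0024
t wedge_tip [ 0.5485 -0.0446  0.0302] 0.61 along 0.0007 lat 0.0034
t wedge_butt [ 0.5267 -0.1685  0.0443] 0.82 along -0.125 lat -0.0013
t hanging_foot [ 0.5538 -0.0496  0.0338] 0.6 along -0.0031 lat -0.0028
21.15 0.00022045112061607798
```

View pics/v4.png

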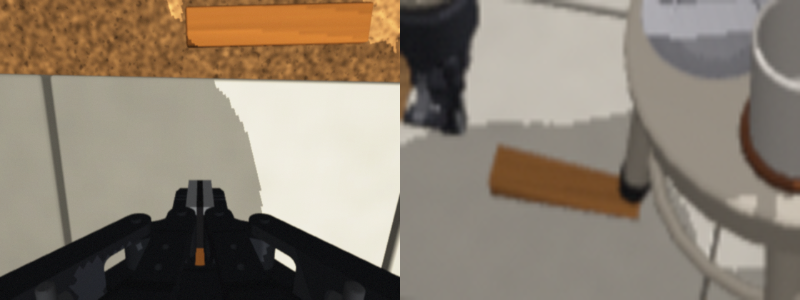

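Run:
```python
from h import *
Q=lambda a:[*(F+D*a),.047]   # a: tcp along D from foot
a=.004-.130-.03
servo_line(Q(a),.1); f0=f(10); t0=sense()["time"]; print("f0",f0.round(2),t0)
log=[];step=.002
while sense()["time"]<40:
    a+=step
    if a>-.055: break
    servo_line(Q(a),.03); q=f(2)-f0; n=-(q[:2]@D)
    if n>1.5:q=f(5)-f0; n=-(q[:2]@D)
    log.append((round(a,4),round(n,1),round(q[2],1)))
    step=.002 if n<1.2 else .001 if n<4 else .0005
    if n>7.5: break
print(log[-25:],sense()["time"])
```

```text
f0 [ 0.13 -0.13 -0.14] 22.0
[(-0.132, np.float64(-0.5), np.float64(0.2)), (-0.13, np.float64(0.2), np.float64(0.2)), (-0.128, np.float64(0.4), np.float64(0.3)), (-0.126, np.float64(0.4), np.float64(0.4)), (-0.124, np.float64(0.1), np.float64(0.3)), (-0.122, np.float64(0.4), np.float64(-0.2)), (-0.12, np.float64(-0.3), np.float64(1.0)), (-0.118, np.float64(0.3), np.float64(0.3)), (-0.116, np.float64(-0.4), np.float64(0.1)), (-0.114, np.float64(0.1), np.float64(0.6)), (-0.112, np.float64(-0.0), np.float64(-0.1)), (-0.11, np.float64(-0.5), np.float64(0.3)), (-0.108, np.float64(-0.2), np.float64(-0.4)), (-0.106, np.float64(0.2), np.float64(0.2)), (-0.104, np.float64(0.9), np.float64(-0.0)), (-0.102, np.float64(2.4), np.float64(0.2)), (-0.101, np.float64(4.3), np.float64(0.3)), (-0.1005, np.float64(5.1), np.float64(-0.2)), (-0.1, np.float64(6.0), np.float64(-0.2)), (-0.0995, np.float64(6.0), np.float64(0.1)), (-0.099, np.float64(7.2), np.float64(-0.1)), (-0.0985, np.float64(6.2), np.float64(-0.3)), (-0.098, np.float64(7.1), np.float64(-0.2)), (-0.0975, np.float64(7.3), np.float64(-0.0)), (-0.097, np.float64(8.1), np.float64(0.3))] 33.0333
```

Run:
```python
from h import *
cr=np.array([-D[1],D[0]])
servo_line([*(F+D*(-.14)),.047],.08); servo_line([*(F+D*(-.16)),.13],.15); servo_line([*(F+D*(-.20)),.16],.15)
for n in ("side","top"):
  k=camera(n); save(k,"x5"+n[0])
  for t in ["wedge_tip","wedge_butt","hanging_foot","saucer","flask"]:
    for r in landmark_of(k,t)[:1]: 
        c=np.array(r["centre"]);e=c[:2]-F; print(n,t,c.round(4),round(r["score"],2),"along",round(e@D,4),"lat",round(e@cr,4))
print(sense()["time"],f().round(2))
a=cv2.imread("pics/x5s.png")[190:270,180:300]; b=cv2.imread("pics/x5t.png")[130:270,220:400]
cv2.imwrite("pics/v5.png",np.hstack([cv2.resize(b,(386,300)),cv2.resize(a,(400,300),interpolation=cv2.INTER_CUBIC)]))
```

```text
side wedge_tip [ 0.5609 -0.0054  0.0317] 0.93 along 0.0416 lat -0.0005
side wedge_butt [ 0.5326 -0.1329  0.0445] 0.81 along -0.089 lat 0.0004
side hanging_foot [ 0.5553 -0.0456  0.0307] 0.87 along 0.0011 lat -0.0034
side saucer [0.5707 0.0212 0.2765] 0.9 along 0.0697 lat -0.0044
side flask [0.6062 0.1744 0.2744] 0.62 along 0.2269 lat -0.0069
top wedge_butt [ 0.5327 -0.128   0.044 ] 0.77 along -0.0842 lat 0.0013
top hanging_foot [ 0.5537 -0.0521  0.0367] 0.88 along -0.0055 lat -0.0032
top saucer [ 0.5459 -0.0664  0.0363] 0.6 along -0.0212 lat 0.0014
35.5167 [-0.04  0.16  0.05]
```

View pics/v5.png

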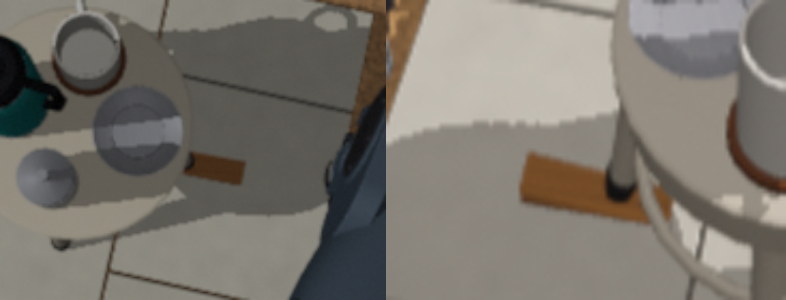

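The wedge is flat and in line, with the foot on its middle. The arm is clear and the stool and its load have not moved, so I'm handing in.

```bash
python3 -c "
from bench import *
job_done()"
```

```text
the job is handed in; nothing more can be done
```

The wedge is in place, tight under the hanging foot, and the job is handed in (robot clock about 35.5 s of the 54 s allowed). No verdict was reported.

**What I did:** I gripped the wedge, turned it to point at the middle of the stool and slid it along the slab until its thin end was just under the foot. It was still slack there, with no measurable force. I let go and pushed the butt in with the closed fingers in small steps. Force stayed near zero, then climbed over about 7 mm to 8.1 N. I stopped there and backed the arm off.

**Last checks:**
- **Wedge position:** the thin end is about 42–44 mm past the foot centre. The wedge is in line with the stool's axis to within about a degree, and the foot is within about 3–4 mm of its middle line.
- **Stool and load:** I saw no shift of the stool or the things on it in the pictures. The arm was clear, and the contact force read about zero.
- **Not measured directly:** I inferred the force on the foot and the stool's level from the push force; neither was measured.
- **Disagreements:** the top and side views differed by about 5–7 mm on the foot and the butt. The top view also misplaced the saucer onto the wedge, and I ignored that reading.

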